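# Spread heaped ring caps over the curing tray and slide it under the lamp

## Task

The printed ring caps lie in a heap on the pulled-out tray of the curing station. Spread them into one even layer: a single cap lying flat inside each of the five free white fields, leaving the steel puck undisturbed in its own field. Then gently slide the tray (its handle is the blue tab) all the way home under the lamp panel, with the layer still in order, and don't disturb the other things on the bench.

Things in the scene. Friction and masses are not known exactly. Their poses are not given: they have to be found in the camera images.
- cap_1: black printed ring cap, 34 mm outside diameter, 16 mm high, not to be gripped by its hole, 20 g; origin at the centre of its underside, z up through the hole (either face up is fine). At the start cap_1, cap_2 and cap_3 stand close together on the tray floor in a triangle (38 mm between centres), cap_4 lies on top of these three and cap_5 on cap_4
- cap_2: black printed ring cap, 34 mm outside diameter, 16 mm high, not to be gripped by its hole, 20 g; origin at the centre of its underside, z up through the hole (either face up is fine); see cap_1 for the heap
- cap_3: black printed ring cap, 34 mm outside diameter, 16 mm high, not to be gripped by its hole, 20 g; origin at the centre of its underside, z up through the hole (either face up is fine); see cap_1 for the heap
- cap_4: black printed ring cap, 34 mm outside diameter, 16 mm high, not to be gripped by its hole, 20 g; origin at the centre of its underside, z up through the hole (either face up is fine); see cap_1 for the heap
- cap_5: black printed ring cap, 34 mm outside diameter, 16 mm high, not to be gripped by its hole, 20 g; origin at the centre of its underside, z up through the hole (either face up is fine); see cap_1 for the heap
- field_1 (a point): centre, on the floor surface, of one 64 mm square white field of the tray, near row, right (-y) end
- field_2 (a point): centre, on the floor surface, of one 64 mm square white field of the tray, near row, middle (right behind the blue tab)
- field_3 (a point): centre, on the floor surface, of one 64 mm square white field of the tray, near row, left (+y) end
- field_4 (a point): centre, on the floor surface, of one 64 mm square white field of the tray, far row, right (-y) end
- field_5 (a point): centre, on the floor surface, of one 64 mm square white field of the tray, far row, middle
- tray_mid (a point): centre of the tray's floor surface, 14 mm above the bench; x points along the slide towards the lamp panel, y to the left along the tray, z up. Tray: grey, 160 mm along x by 236 mm along y, rim only 3 mm high above the floor. Six 64 mm white square fields, two rows (x = -38 and +38 mm) of three (y = -76, 0, +76 mm)
- station: the fixed curing station, base plate 360 (x) by 250 (y) mm, origin at the centre of its underside, x away from the robot. Its white lamp panel (250 mm wide, 155 mm deep) begins 30 mm beyond the far rim of the pulled-out tray; underside 26 mm above the tray floor (one layer of caps passes, two do not), top 42 mm above the tray floor
- tab_top (a point): top centre of the blue upright tab on the tray's near rim, 30 mm wide (tray y), 12 mm thick (tray x), its top 32 mm above the tray floor, its centre 87 mm before the tray centre; push it or pinch it across the 30 mm. At the end it stays just outside the panel (27 mm before its front edge)
- tray (a joint): slide of the tray, m: 0 pulled out (start), 0.17 fully home under the lamp panel, at a hard stop; about 3 N of friction and 8 N s/m of damping, stays where it is left
- puck: turned steel puck, 45 mm diameter, 12 mm high, 140 g, standing loose in the sixth field (far row, left end, tray x = +38, y = +76 mm); rides along with the tray, must stay in its place; origin at the centre of its underside
- glue_bottle: white glue bottle with a red nozzle, 41 mm diameter, 112 mm tall, standing on the bench right of the tray; bystander; origin at the centre of its underside
- screwdriver: red-handled screwdriver, 195 mm long, 31 mm high, lying on the bench right of the tray; bystander

How it is judged:
By the outcome, as a careful person would: the job done as asked, in the order asked, and still so for the second after the job is handed in, with the robot touching nothing.
It also fails if it takes over 72 s, if anything falls off the work surface, if the arm or the gripper's body presses on something with over 40 N, if the wrist force passes 120 N, or if a joint passes its speed limit or range.

## Robot

A 6-joint arm with a two-finger parallel gripper is mounted at the origin on a cart in front of the work surface, level with it; the furniture and walls round the work are solid. World frame = base frame: x ahead of the robot, y to its left, z up, the work surface at z = 0. Lengths are in mm, angles in rad, forces in N, time in s.
With the tool pointing down it reaches from about 325 to 875 mm from the base axis. Payload 4.4 kg.
Tool frame: the origin (TCP) lies on the centre line of the jaws, within the pads' length; the fingertips stand ahead of it and the grasp point (between the pads) lies 6 mm ahead of it (ctrl.tcp_to_tips is the z of the fingertips in the tool frame, in mm); z points along the fingers, y is the line along which they close (so a half turn about z gives the same grasp; the last joint's range is limited). The gripper opens to 85 mm and grips with 20 to 120 N. Pads are 22 mm wide; open, the fingers measure 114 mm over their backs; the gripper's body (76 mm by 85 mm) begins 54 mm behind the grasp point. The pads swing forward as they close: fully open they stand 13 mm farther back than shut.
Start: joints at [1.165, 0.207, 1.542, -0, 1.393, -0.15], TCP at [145.496, 556.29, 230.782] pointing down, gripper open.
Joint ranges: [-2.73, 2.73], [-0.86, 2.22], [0.23, 2.46], [-1.11, 4.25], [0.08, 2.63], [-2.82, 2.82]. Speed limits (rad/s): [2.79, 2.79, 3.14, 3.14, 3.14, 3.14].

## Interface

Orientations are given as a 3x3 rotation matrix whose columns are the frame's x, y, z axes.
In Python, from plant import ctrl, sensors, optics gives the robot as it stands. Calls block until the motion is done:
- ctrl.move_ptp(position, orientation): joint-space move of the TCP to a pose.
- ctrl.move_l(position, rot=None, vel=150, threshold=None): straight line of the TCP; rot=None keeps the orientation; vel is the mean speed in mm/s. With threshold (N) it stops when the force on the tool has changed by that much, and returns True; else False.
- ctrl.set_joints(angles): joint-space move.
- ctrl.gripper_to(opening, force=None): finger opening in mm; force is the grip in N (None keeps the last); returns when the fingers have stopped.
- ctrl.hold(seconds).
- ctrl.solve_ik(position, orientation): joint angles nearest the present ones, or None.
- sensors.read_state(): the state.
- optics.grab_frame(name): name is "side" or "top" or "wrist"; returns (picture, depth): 480x640x3 uint8, red, green, blue; 480x640 float32, mm along the optical axis (not along the pixel's ray), 0 where there is no reading.
- optics.camera_params(name): a dict with "mtx" (3x3 intrinsics, pixels), "R" (3x3) and "t" (3): a world point X has camera coordinates R X + t; the wrist camera has in their place "T_tool_cam" (4x4, takes a point from camera to tool coordinates, whose origin is the TCP and whose axes are the flange's). Camera axes: x right, y down, z forward; pixel columns grow to the right and rows downward; lengths in mm; the calibration is good to about 2 mm. A picture is of the moment at which its call begins: read the wrist's pose just before it. camera_params takes no time and is no camera call.
A pose or a line that the arm cannot do raises ctrl.MotionError and nothing moves.
- ctrl.finish_job(): hands the job in; it is judged then, once.
The state is a dict: "t": time; "q": joint angles; "qvel": joint speeds; "tau": joint torques, N m; "eef_pos": TCP position; "eef_rot": TCP orientation; "force": force on the tool from outside, world axes, zero at the start; "wrist_torque": the same for the moment, N m; "grip_width": finger opening in mm; "grasp_force": force on a finger pad.
Only numpy, scipy, OpenCV 4.12 (cv2) and the standard library are available. Lean on these libraries where they do the work, as an engineer would, in place of code of your own. Each camera call takes 0.05 s, during which the arm holds its last target. There are 200 camera calls.

## Working session

There is one attempt and no reset: what is moved stays moved. The work goes in short steps, each a Python script; the robot and the scene stay as the last script left them, time stands still between calls to the robot, and variables do not carry over. Pictures are saved under pics/ and viewed, at most 10 in all, crops included, and the job is handed in when it is done.

```bash
mkdir -p pics; ls; python3 - <<'E'
from plant import ctrl, sensors, optics
import cv2, numpy as np
s=sensors.read_state(); print(s['t'],s['eef_rot'],ctrl.tcp_to_tips)
for n in("top","side"):
    p,d=optics.grab_frame(n); cv2.imwrite(f"pics/{n}0.png",p[:,:,::-1]); np.savez(f"/tmp/{n}0.npz",p=p,d=d)
    c=optics.camera_params(n); print(n,c['mtx'].tolist(),np.round(c['R'],3).tolist(),c['t'], -c['R'].T@c['t'])
print(optics.camera_params("wrist"))
E
```

```text
pics
0.0 [[-9.67462742e-01  2.53011881e-01 -9.11531189e-04]
 [ 2.53013289e-01  9.67460472e-01 -2.12386458e-03]
 [ 3.44507422e-04 -2.28538935e-03 -9.99997329e-01]] 25.0
top [[524.8004419594581, 0.0, 324.97490829672876], [0.0, 524.8004419594581, 239.80821200501302], [0.0, 0.0, 1.0]] [[-0.013, -1.0, -0.019], [-0.988, 0.016, -0.152], [0.152, 0.017, -0.988]] [-31.64038709 584.24667276 911.40258052] [438.56349228 -56.52558408 988.66924403]
side [[615.404777047212, 0.0, 316.54166430889717], [0.0, 615.404777047212, 240.06172660149457], [0.0, 0.0, 1.0]] [[-0.975, -0.223, 0.011], [-0.142, 0.58, -0.802], [0.173, -0.784, -0.597]] [558.33510997 174.90467008 872.94069328] [418.45631699 707.35944325 654.89855813]
{'mtx': array([[357.69139957,   0.        , 320.56407444],
       [  0.        , 357.69139957, 245.16757527],
       [  0.        ,   0.        ,   1.        ]]), 'T_tool_cam': array([[ 1.04393937e-03, -9.57073554e-01, -2.89843272e-01,
         7.36588342e+01],
       [ 9.99999428e-01,  1.06663867e-03,  7.96537740e-05,
        -1.47575206e-01],
       [ 2.32923522e-04, -2.89843190e-01,  9.57074120e-01,
        -1.42476123e+02],
       [ 0.00000000e+00,  0.00000000e+00,  0.00000000e+00,
         1.00000000e+00]])}
```

View pics/top0.png

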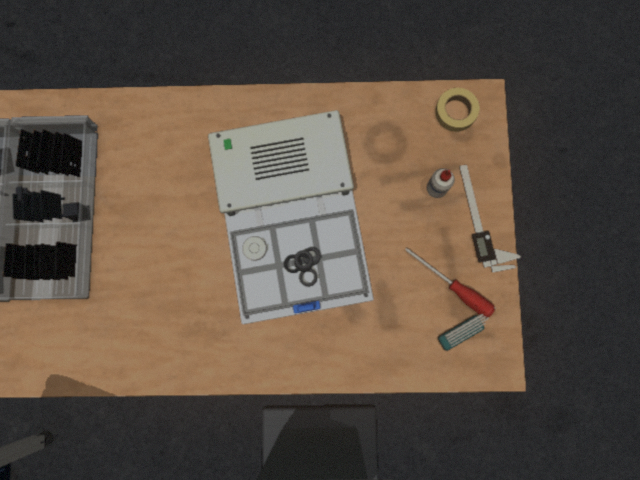

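View pics/side0.png

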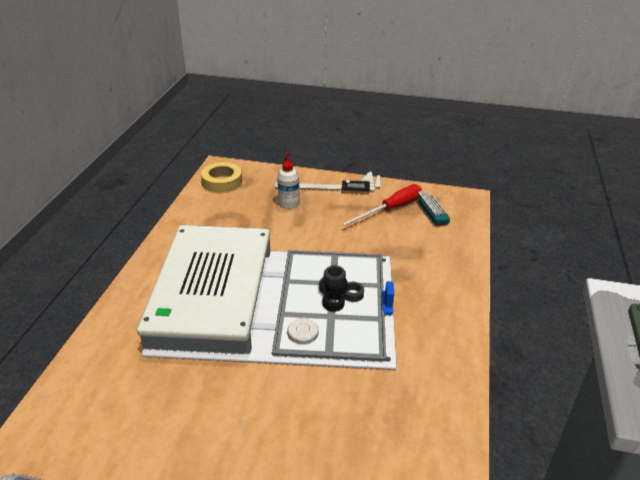

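The top view shows the tray, rotated a few degrees, centred near px (300,265). The heap is near (303,262), the blue tab at (307,307) and the puck at (254,247). The side view confirms the stack of two caps on three.

```bash
cat > h.py <<'E'
from plant import ctrl, sensors, optics
import cv2, numpy as np
def cam(n,s=None):
    c=optics.camera_params(n)
    if n!="wrist": return c['mtx'],c['R'],c['t']
    T=np.eye(4);T[:3,:3]=s['eef_rot'];T[:3,3]=s['eef_pos'];M=np.linalg.inv(T@c['T_tool_cam'])
    return c['mtx'],M[:3,:3],M[:3,3]
def cast(C,uv,z):
    K,R,t=C; uv=np.atleast_2d(uv).astype(float)
    r=(R.T@np.linalg.inv(K)@np.c_[uv,np.ones(len(uv))].T).T; o=-R.T@t
    return o+r*((z-o[2])/r[:,2])[:,None]
def proj(C,X):
    K,R,t=C; p=K@(R@np.asarray(X,float)+t); return p[:2]/p[2]
def fields(p,C,z,amin,amax,thr=150):
    g=p.min(2); m=((g>thr)).astype(np.uint8)
    out=[]
    for c in cv2.findContours(m,cv2.RETR_LIST,cv2.CHAIN_APPROX_NONE)[0]:
        w=cast(C,c[:,0,:],z)[:,:2].astype(np.float32)
        (ce,sz,a)=cv2.minAreaRect(w)
        if amin<min(sz) and max(sz)<amax: out.append((np.round(ce,1).tolist(),np.round(sz,1).tolist(),round(a,1),round(cv2.contourArea(w)/sz[0]/sz[1],2)))
    return out
def blue(p,C,z):
    p=p.astype(int); m=((p[:,:,2]>p[:,:,0]+70)).astype(np.uint8)
    c=max(cv2.findContours(m,cv2.RETR_EXTERNAL,cv2.CHAIN_APPROX_NONE)[0],key=cv2.contourArea)
    return cv2.minAreaRect(cast(C,c[:,0,:],z)[:,:2].astype(np.float32))
E
python3 - <<'E'
from h import *
f=np.load('/tmp/top0.npz');C=cam('top')
for t in (120,140,160,180):
    print(t,*fields(f['p'],C,14,40,75,t),sep='\n ')
print(blue(f['p'],C,46))
E
```

```text
120
 ([498.1, 79.3], [66.2, 66.2], 9.4, 0.94)
 ([509.9, 4.2], [64.5, 66.4], 9.4, 0.55)
 ([523.1, -70.5], [66.1, 66.1], 9.5, 0.94)
 ([573.2, 92.2], [65.7, 65.6], 9.5, 0.94)
 ([586.4, 17.3], [64.3, 66.1], 9.9, 0.77)
 ([598.3, -57.8], [65.9, 66.2], 9.3, 0.94)
140
 ([498.2, 79.5], [63.5, 63.4], 9.5, 0.94)
 ([510.2, 4.4], [63.0, 63.7], 9.4, 0.52)
 ([523.3, -70.5], [63.4, 63.6], 9.5, 0.94)
 ([573.2, 92.0], [63.5, 63.2], 9.7, 0.94)
 ([586.4, 17.2], [61.7, 63.3], 9.5, 0.77)
 ([598.4, -57.8], [63.4, 63.3], 9.2, 0.94)
160
 ([507.2, 4.3], [52.8, 60.5], 8.6, 0.41)
 ([497.6, 79.6], [60.5, 60.1], 9.5, 0.85)
 ([522.8, -70.8], [60.1, 60.0], 9.5, 0.86)
 ([588.4, 17.5], [53.5, 60.0], 9.8, 0.73)
 ([598.2, -57.9], [58.9, 60.1], 8.7, 0.85)
 ([709.5, -61.2], [41.5, 48.9], 7.7, 0.19)
180
((461.0390930175781, -0.15789031982421875), (12.59896469116211, 34.25470733642578), 3.0029571056365967)
```

```bash
cat >> h.py <<'E'
a0=np.deg2rad(9.5); O=np.array([548.2,10.7])
def Rt(a,flip=True):
    "tool down, jaw axis y at world angle a+90deg"
    x=-np.array([np.cos(a),np.sin(a),0]); z=np.array([0,0,-1.]); return np.c_[x,np.cross(z,x),z]
def t2w(x,y): return O+x*np.array([np.cos(a0),np.sin(a0)])+y*np.array([-np.sin(a0),np.cos(a0)])
def w2t(p): d=np.asarray(p)[...,:2]-O; return np.stack([d@[np.cos(a0),np.sin(a0)],d@[-np.sin(a0),np.cos(a0)]],-1)
E
python3 - <<'E'
from h import *
ctrl.move_ptp([*t2w(-20,0),160],Rt(a0))
s=sensors.read_state(); p,d=optics.grab_frame('wrist'); C=cam('wrist',s)
np.savez('/tmp/w0.npz',p=p,d=d,pos=s['eef_pos'],rot=s['eef_rot']); cv2.imwrite('pics/w0.png',p[:,:,::-1])
print(s['t'],s['eef_pos'],s['q'])
print(*fields(p,C,14,50,75,140),sep='\n'); print(blue(p,C,46))
# depth to world points: black pixels height map
K,R,t=C; v,u=np.mgrid[:480,:640]; X=(np.stack([(u-K[0,2])/K[0,0]*d,(v-K[1,2])/K[1,1]*d,d],-1)-t)@R
m=(p.max(2)<90)&(d>0)
T=w2t(X)
for lo,hi in((55,70),(40,52),(24,36)):
    q=m&(X[...,2]>lo)&(X[...,2]<hi)&(abs(T[...,0])<75)&(abs(T[...,1])<110); P=T[q]
    if len(P): print(lo,len(P),np.median(X[...,2][q]),cv2.minEnclosingCircle(P.astype(np.float32)),P.min(0),P.max(0))
E
```

```text
2.4917 [528.52579471   8.11056375 160.11277968] [-1.48606413e-01  1.78900260e-01  1.72849207e+00  2.50154818e-04
  1.23404883e+00 -1.88631504e+00]
([572.4, 91.1], [65.9, 66.1], 9.6, 0.92)
([584.9, 17.3], [65.9, 65.4], 9.6, 0.59)
([596.4, -59.4], [64.7, 64.6], 9.5, 0.88)
([523.4, -71.1], [65.3, 65.9], 9.6, 0.94)
([496.2, 79.3], [68.9, 69.6], 11.6, 0.9)
([507.6, 5.1], [67.5, 67.6], 7.7, 0.55)
((462.6036376953125, -3.647247314453125), (13.351249694824219, 43.15523910522461), 9.61856460571289)
55 1004 60.848838641817906 ((-3.6695034503936768, -11.834379196166992), 17.003612518310547) [-20.57566476 -28.24869422] [11.20993633  4.51713655]
40 655 45.0557368794277 ((-6.846545696258545, -10.518790245056152), 17.178077697753906) [-23.56249688 -27.35413669] [8.1644421  6.26491983]
24 1689 29.010999226798283 ((-11.329815864562988, -10.628912925720215), 38.76860809326172) [-49.77948722 -41.45727343] [19.71229157 26.97433173]
```

View pics/w0.png

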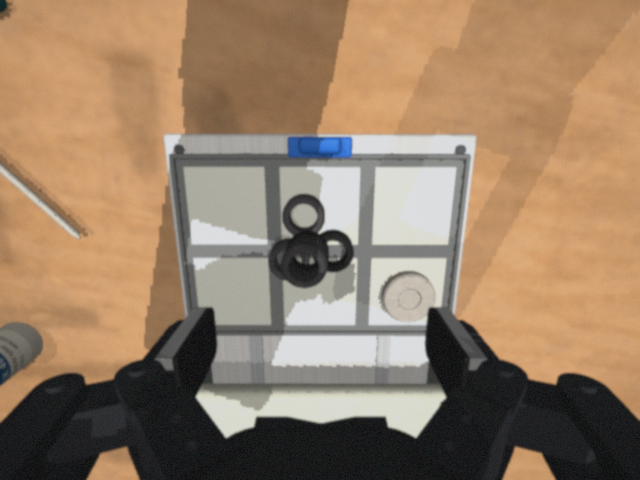

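The wrist view shows cap_5 at px (305,262), with the floor caps at about (304,215), (335,250) and (285,258). The puck is at (408,297) and all fields are visible. The cap_5 fit gives radius 17.0 and a top at z = 61, both as expected, so I'll pick it now.

```bash
cat >> h.py <<'E'
F={1:(-38,-76),2:(-38,0),3:(-38,76),4:(38,-76),5:(38,0)}
def look(name,xy=(-20,0),z=160):
    ctrl.move_l([*t2w(*xy),z],Rt(a0),vel=300)
    s=sensors.read_state(); p,d=optics.grab_frame('wrist'); C=cam('wrist',s)
    cv2.imwrite(f'pics/{name}.png',p[:,:,::-1]); np.savez(f'/tmp/{name}.npz',p=p,d=d,pos=s['eef_pos'],rot=s['eef_rot'])
    K,R,t=C; v,u=np.mgrid[:480,:640]; X=(np.stack([(u-K[0,2])/K[0,0]*d,(v-K[1,2])/K[1,1]*d,d],-1)-t)@R
    m=(p.max(2)<100)&(d>0); return p,C,X,w2t(X),m
def layer(X,T,m,lo,hi,c=None,r=200):
    q=m&(X[...,2]>lo)&(X[...,2]<hi)&(abs(T[...,0])<75)&(abs(T[...,1])<110)
    if c is not None: q&=np.hypot(*(np.moveaxis(T,-1,0)-np.array(c)[:,None,None]))<r
    P=T[q].astype(np.float32); (ce,r)=cv2.minEnclosingCircle(P); return np.array(ce),r,np.median(X[...,2][q])
def pick(xy,zb,da=0,op=50):
    "xy in tray frame, zb = underside height, da = jaw turn from tray y"
    R=Rt(a0+da); w=t2w(*xy); z=zb+26.5
    ctrl.gripper_to(op,20)
    ctrl.move_l([*w,z+40],R,vel=300); hit=ctrl.move_l([*w,z],vel=120,threshold=6)
    ctrl.gripper_to(25,20); s=sensors.read_state(); print('grip',hit,s['grip_width'],s['grasp_force'],'tips',ctrl.tcp_to_tips,s['eef_pos'][2])
    assert 30<s['grip_width']<37
    h=s['eef_pos'][2]-zb
    ctrl.move_l([*w,zb+h+ (25 if zb>20 else 40)],vel=150); return h
def place(xy,h,da=0,up=50):
    R=Rt(a0+da); w=t2w(*xy); z=14+h; c=sensors.read_state()['eef_pos'][2]
    ctrl.move_l([*w,max(c,z+25)],R,vel=300)
    g=sensors.read_state()['grip_width']; hit=ctrl.move_l([*w,z-0.5],vel=70,threshold=3)
    ctrl.gripper_to(46); s=sensors.read_state(); print('place',g,hit,s['eef_pos'][2]-z,'t',s['t'])
    ctrl.move_l([*w,z+up],vel=250)
E
python3 - <<'E'
from h import *
h=pick((-4,-11.5),46); place(F[1],h)
p,C,X,T,m=look('w1',(-20,-10))
print(sensors.read_state()['t'])
for lo,hi in((55,70),(38,54),(22,36)):
    try: print(lo,layer(X,T,m,lo,hi))
    except Exception as e: print(lo,'none')
E
```

```text
grip False 24.924848246618065 0.0 tips 25.0 73.11642066797248Traceback (most recent call last):
  File "<stdin>", line 2, in <module>
  File "h.py", line 49, in pick
    assert 30<s['grip_width']<37
           ^^^^^^^^^^^^^^^^^^^^^
AssertionError
```

```bash
python3 - <<'E'
from h import *
s=sensors.read_state();print(s['t'],s['force'],s['eef_pos'],w2t(s['eef_pos']))
a=optics.grab_frame('side')[0][180:420,200:440]; b=optics.grab_frame('wrist')[0]
cv2.imwrite('pics/c1.png',np.hstack([cv2.resize(a,(400,400)),cv2.resize(b[100:400,170:470],(400,400))])[:,:,::-1])
E
```

```text
4.1583 [0.77972854 0.78952234 0.77760699] [546.58596241  -1.36035787  73.11642067] [ -3.58243523 -11.62856427]
```

View pics/c1.png

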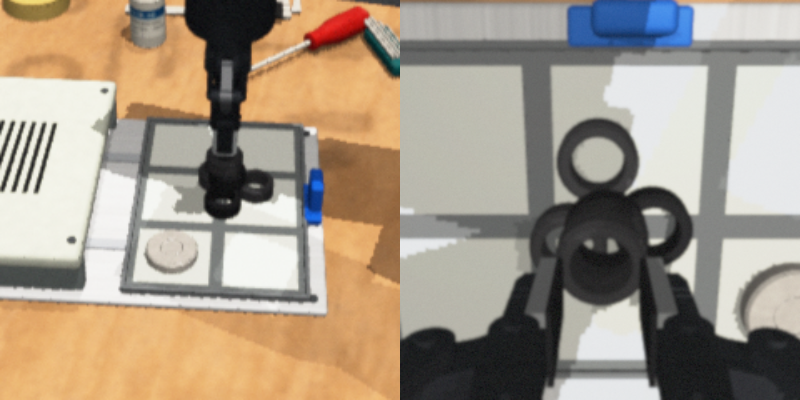

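The crop shows the pads flanking cap_5 (crop px 555 and 650), yet the gripper reads width 24.9 and zero force. I'll check the tip height with the depth image before closing further.

```bash
python3 - <<'E'
from h import *
def snap(n):
    p,C,X,T,m=look(n,w2t(sensors.read_state()['eef_pos']),sensors.read_state()['eef_pos'][2])
    s=sensors.read_state()
    for v in (250,265,280,295,310,330,350,370):
        print(v,[(u,int(X[v,u,2]),int(T[v,u,0]),int(T[v,u,1])) for u in range(262,380,8)])
    return p
p=snap('c2')
cv2.imwrite('pics/c2.png',cv2.resize(p[200:420,200:440],(720,600))[:,:,::-1])
s=sensors.read_state();print(s['grip_width'],s['grasp_force'])
E
```

```text
250 [(262, 14, -13, -46), (270, 13, -13, -41), (278, 15, -13, -36), (286, 14, -13, -32), (294, 13, -13, -27), (302, 14, -13, -22), (310, 39, -21, -17), (318, 42, -22, -13), (326, 42, -22, -9), (334, 42, -22, -4), (342, 35, -20, 0), (350, 29, -18, 4), (358, 30, -18, 8), (366, 28, -18, 13), (374, 26, -17, 17)]
265 [(262, 12, -3, -46), (270, 13, -4, -42), (278, 26, -8, -35), (286, 30, -10, -30), (294, 38, -13, -25), (302, 50, -17, -20), (310, 55, -19, -16), (318, 57, -20, -12), (326, 57, -20, -9), (334, 54, -19, -5), (342, 48, -16, -1), (350, 42, -14, 3), (358, 14, -4, 10), (366, 13, -3, 15), (374, 12, -3, 20)]
280 [(262, 14, 5, -47), (270, 29, -1, -39), (278, 19, 3, -36), (286, 11, 6, -32), (294, 60, -13, -24), (302, 61, -14, -20), (310, 62, -14, -16), (318, 29, -1, -13), (326, 14, 5, -8), (334, 60, -13, -5), (342, 61, -14, -1), (350, 59, -13, 2), (358, 13, 5, 10), (366, 14, 5, 15), (374, 20, 2, 19)]
295 [(262, 13, 15, -47), (270, 28, 8, -40), (278, 78, -14, -29), (286, 78, -14, -26), (294, 61, -6, -24), (302, 45, 0, -21), (310, 42, 2, -17), (318, 37, 4, -13), (326, 37, 4, -8), (334, 4
[... 633 characters left out ...]
80, 0, 0), (358, 107, -14, 0), (366, 106, -14, 3), (374, 106, -14, 6)]
350 [(262, 120, -15, -29), (270, 121, -16, -26), (278, 112, -10, -25), (286, 101, -3, -24), (294, 13, 54, -28), (302, 14, 53, -23), (310, 12, 54, -18), (318, 14, 53, -13), (326, 14, 53, -8), (334, 14, 53, -3), (342, 13, 54, 2), (350, 13, 54, 7), (358, 110, -9, 0), (366, 112, -10, 3), (374, 121, -15, 4)]
370 [(262, 130, -15, -27), (270, 130, -16, -25), (278, 113, -3, -25), (286, 104, 3, -24), (294, 13, 69, -29), (302, 13, 69, -23), (310, 13, 69, -18), (318, 13, 69, -13), (326, 13, 69, -8), (334, 14, 68, -2), (342, 13, 69, 2), (350, 13, 69, 7), (358, 109, 0, 1), (366, 124, -11, 1), (374, 129, -15, 3)]
24.904945487823507 0.0
```

View pics/c2.png

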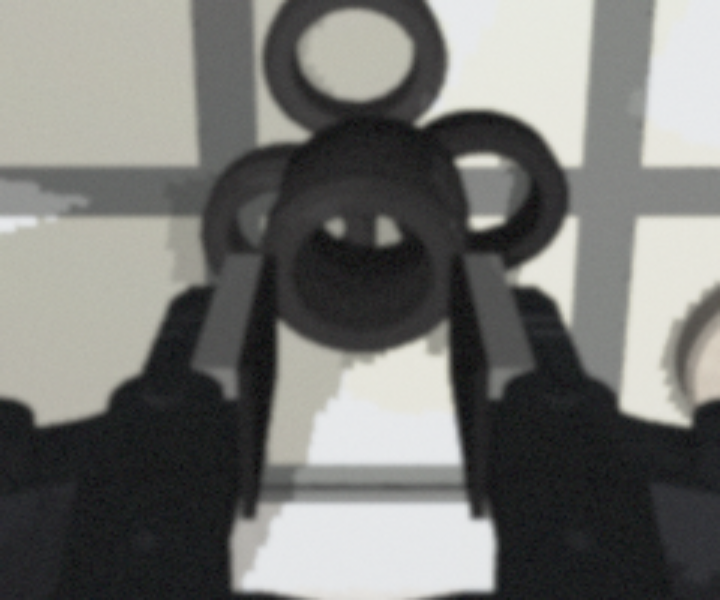

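The depth image shows the pad tips end at z ≈ 76 (crop px 255 and 480), above the cap top at 61. So the tips reach about 28 mm less than the stated value. The floor and cap heights read correctly, so I'll calibrate the tips with a gentle touch on the empty field 1 floor.

```bash
python3 - <<'E'
from h import *
s=sensors.read_state(); w=s['eef_pos']
ctrl.move_l([w[0],w[1],100],vel=200); ctrl.gripper_to(34)
c=t2w(*F[1])
ctrl.move_l([*c,45],Rt(a0),vel=250)
print(sensors.read_state()['force'])
hit=ctrl.move_l([*c,5],vel=40,threshold=3)
s=sensors.read_state(); print(hit,s['eef_pos'],s['force'],s['t'],s['grip_width'])
ctrl.move_l([*c,60],vel=200)
E
```

```text
[0.375823   0.37320148 0.54082241]
True [523.37828729 -70.30372718  12.71558903] [ 0.42814173 -0.05661763  3.91181788] 6.3833 33.77877655220426
```

```bash
sed -i 's/z=zb+26.5/z=zb+1.2/' h.py; python3 - <<'E'
from h import *
h=pick((-4,-11.5),46); place(F[1],h)
p,C,X,T,m=look('w1',(-20,-10))
print(sensors.read_state()['t'])
for lo,hi in((55,70),(38,54),(22,36)):
    try: print(lo,layer(X,T,m&(T[...,1]>-50),lo,hi))
    except Exception as e: print(lo,'none')
E
```

```text
grip False 33.235482872012504 19.963756799697876 tips 25.0 48.06320793644486
place 32.929546038630285 True -1.12086113978806 t 10.0417
10.975
55 (array([0., 0.]), 0.0, np.float64(nan))
38 (array([-6.00138903, -9.83129692]), 17.208171844482422, np.float64(44.80154109250793))
22 (array([-10.85251808, -10.76035213]), 38.601043701171875, np.float64(28.979252580459843))
  return _methods._mean(a, axis=axis, dtype=dtype,
  ret = ret.dtype.type(ret / rcount)
```

```bash
python3 - <<'E'
from h import *
h=pick((-5.5,-10.2),30); place(F[3],h)
p,C,X,T,m=look('w2',(-25,-10))
print(sensors.read_state()['t'])
q=m&(X[...,2]>24)&(X[...,2]<36)&(abs(T[...,1])<50)&(abs(T[...,0])<75)
P=T[q].astype(np.float32)
cr,lab,ce=cv2.kmeans(P,3,None,(3,50,.01),5,cv2.KMEANS_PP_CENTERS)
for i in range(3): print(ce[i],cv2.minEnclosingCircle(P[lab[:,0]==i]))
for c in (F[1],F[3]): print(layer(X,T,m,22,36,c,25))
E
```

```text
grip False 33.07882162639929 19.889860153198242 tips 25.0 32.95348700805357
place 32.94322617319055 True -0.4988066666876314 t 14.0583
15.0333
[  2.516511 -26.072357] ((4.2511115074157715, -26.352787017822266), 17.133651733398438)
[-5.119815  9.856491] ((-3.178032875061035, 10.210786819458008), 16.87150764465332)
[-34.335808 -13.747907] ((-33.39692687988281, -13.25269889831543), 16.290910720825195)
(array([-39.13780975, -74.69124603]), 16.529029846191406, np.float64(28.87308570144569))
(array([-41.85473251,  74.53899384]), 16.40755844116211, np.float64(28.8459470427005))
```

View pics/w2.png

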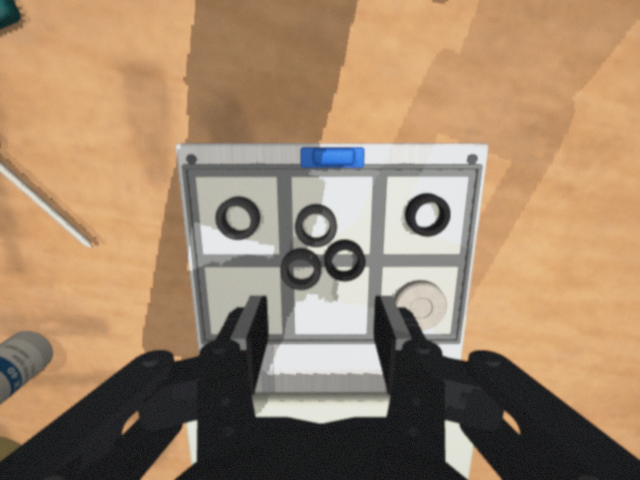

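Caps in fields 1 and 3 are flat at px (238,217) and (427,214). Floor caps A (315,225), B (301,268) and C (344,260) are about 38 mm apart, as expected.

```bash
sed -i 's/ctrl.move_l(\[\*w,z+40\],R,vel=300)/ctrl.move_ptp([*w,z+40],R)/; s/ctrl.move_l(\[\*w,max(c,z+25)\],R,vel=300)/ctrl.move_ptp([*w,max(c,z+25)],R)/' h.py
python3 - <<'E'
from h import *
r=np.deg2rad
h=pick((4.5,-26.5),14,r(-47)); place(F[4],h,r(-47),40)
h=pick((-3,10.5),14,r(-125)); place(F[5],h,r(-60),40)
h=pick((-33,-13.2),14,0); place(F[2],h,0)
p,C,X,T,m=look('w3',(-25,0),170)
print(sensors.read_state()['t'])
for k in F: print(k,layer(X,T,m,22,36,F[k],28))
print(*fields(p,C,14,38,75,140),sep='\n')
E
```

```text
grip False 32.99664130220862 20.099283456802368 tips 25.0 16.53477574625473
place 32.59250510556576 True -0.8477415548129557 t 18.425
grip False 32.76773296898674 20.030407905578613 tips 25.0 16.229637710009264
place 32.808464846273516 True -1.2186462195793268 t 23.3667
grip False 32.949117663043694 19.99260127544403 tips 25.0 16.187336654848338
place 32.65935271240108 True -1.338938496171247 t 27.225
28.125
1 (array([-39.50685501, -74.34173584]), 16.479162216186523, np.float64(28.759785564200534))
2 (array([-40.93970108,  -0.17272528]), 16.013423919677734, np.float64(28.995563942265367))
3 (array([-41.85554504,  74.53198242]), 16.373668670654297, np.float64(28.84492814126763))
4 (array([ 34.00486374, -73.24999237]), 16.173242568969727, np.float64(28.235556228668983))
5 (array([34.31842804, -0.06012572]), 16.094472885131836, np.float64(28.58112326184426))
```

View pics/w3.png

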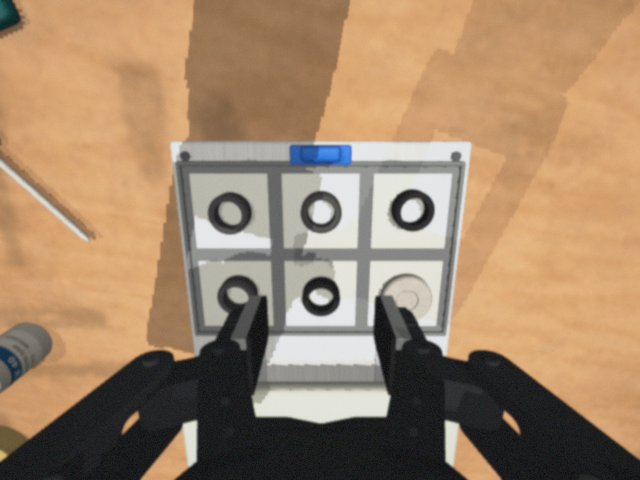

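All five caps lie flat, one per field, within 5 mm of centre, and the puck is in place at px (408,297). Next I'll pinch the tab (321,154) and slide the tray home.

```bash
python3 - <<'E'
from h import *
R=Rt(a0); c=t2w(-87,0)
ctrl.gripper_to(55,20); ctrl.move_l([*c,80],R,vel=250); hit=ctrl.move_l([*c,30],vel=100,threshold=6)
ctrl.gripper_to(20,30); s=sensors.read_state(); print(hit,s['grip_width'],s['grasp_force'],s['force'],s['t'])
assert 26<s['grip_width']<33
def go(d,v,th):
    h=ctrl.move_l([*t2w(-87+d,0),30],vel=v,threshold=th); s=sensors.read_state(); print(d,h,w2t(s['eef_pos'])+[87,0],s['force'],s['grip_width'],s['t']); return h
go(158,40,15); go(173,12,12)
E
```

```text
False 29.048726094933045 29.876493215560913 [0.34042955 0.27623477 5.19621556] 29.9583
158 False [157.90686814  -0.28394097] [-3.09627867 -0.25175967  6.86328729] 28.848648570351568 34.0583
173 False [170.20142952  -0.27532236] [-9.79501598 -1.63642681 11.56085022] 28.94829196899104 35.4583
```

```bash
python3 - <<'E'
from h import *
s=sensors.read_state(); w=s['eef_pos']
ctrl.gripper_to(50); ctrl.move_l([w[0],w[1],120],Rt(a0),vel=120)
ctrl.move_l([*t2w(-110,0),190],Rt(a0),vel=250)
p,d=optics.grab_frame('side'); b=p[190:390,120:420]
t,_=optics.grab_frame('top'); print(sensors.read_state()['t'])
cv2.imwrite('pics/e.png',np.vstack([cv2.resize(b,(450,300)),cv2.resize(t[100:340,180:540],(450,300))])[:,:,::-1])
s=sensors.read_state(); p,_=optics.grab_frame('wrist'); B=blue(p,cam('wrist',s),46); print(B,w2t(B[0])+[87,0])
B=blue(optics.grab_frame('side')[0],cam('side'),46);print(B,w2t(B[0])+[87,0])
E
```

```text
37.7667
((615.1483154296875, 21.392549514770508), (36.33528137207031, 44.35320281982422), 9.562237739562988) [154.79493925  -0.50375155]
((622.2584838867188, 46.828853607177734), (14.779658317565918, 72.11384582519531), 10.023191452026367) [166.00579712  23.41019265]
```

View pics/e.png

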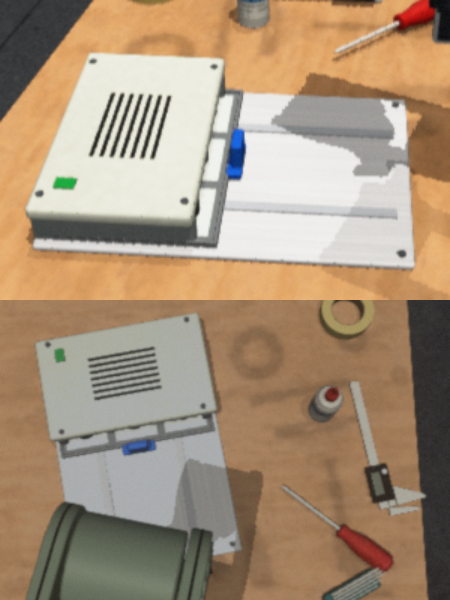

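The tray is under the panel with the tab just outside it (lower crop px (138,447)). The near-row caps are still in a row, and the bottle and screwdriver haven't moved. I'll check the travel from tab displacement in the side view.

```bash
python3 - <<'E'
from h import *
C=cam('side'); 
f=lambda p: w2t(blue(p,C,30)[0])
p=optics.grab_frame('side')[0]
print(f(p)-f(np.load('/tmp/side0.npz')['p']))
C=cam('top'); print(w2t(blue(optics.grab_frame('top')[0],C,46)[0])-w2t(blue(np.load('/tmp/top0.npz')['p'],C,46)[0]))
E
```

```text
[167.46599652   0.18650275]
[168.46621363   0.38538728]
```

```bash
python3 - <<'E'
from h import *
R=Rt(a0); ctrl.gripper_to(0,20)
ctrl.move_l([*t2w(50,0),90],R,vel=200); ctrl.move_l([*t2w(50,0),32],vel=120)
h=ctrl.move_l([*t2w(76,0),32],vel=15,threshold=14); s=sensors.read_state(); print(h,w2t(s['eef_pos']),s['force'],s['t'])
ctrl.move_l([*t2w(45,0),32],vel=80); ctrl.move_l([*t2w(30,0),150],vel=200)
C=cam('side');p=optics.grab_frame('side')[0]; f=lambda p: w2t(blue(p,C,30)[0])
print(f(p)-f(np.load('/tmp/side0.npz')['p']),sensors.read_state()['t'])
E
```

```text
True [64.34155008  0.19831192] [ 0.0577623  -0.32479138 -0.80504048] 41.375
[169.60162079   0.38072356] 42.55
```

```bash
python3 -c "
from plant import ctrl
print(ctrl.finish_job())"
```

```text
the job is handed in; nothing more can be done
None
```

I put one cap flat in each of the five free fields and left the puck in its own field. I then slid the tray home against its stop (camera-measured travel 169.6 of 170 mm) and handed the job in at about 43 s; after the slide I could see only the near-row caps under the panel.

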